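Start up the grinding bench

ROBOT

A 6-joint arm with a two-finger parallel gripper is mounted at the origin on the work surface. World frame = base frame: x ahead of the robot, y to its left, z up, the work surface at z = 0. Lengths are in m, angles in degrees, forces in N, time in s.
With the tool pointing down it reaches from about 0.25 to 0.725 m from the base axis. Payload 9.7 kg.
Tool frame: the origin (TCP) lies at the very end of the fingers, on their centre line; the grasp point (between the pads) lies 19 mm behind it; z points along the fingers, y is the line along which they close (so a half turn about z gives the same grasp; the last joint's range is limited). The gripper opens to 85 mm and grips with 20 to 120 N. Pads are 22 mm wide; open, the fingers measure 114 mm over their backs; the gripper's body (76 mm by 85 mm) begins 54 mm behind the grasp point. The pads swing forward as they close: fully open they stand 13 mm farther back than shut.
Start: joints at [65.374, 4.979, 10.078, 95.1, 0, 90], TCP at [0.229, 0.5, 0.231] pointing down, gripper open.
Joint ranges: [-179.16, 179.16], [-48.56, 103.87], [-65.8, 70.77], [-126.05, 130.52], [-82.76, 87.17], [-180, 180]. Speed limits (degrees/s): [127.2, 127.2, 147.25, 180, 180, 180].

INTERFACE

Orientations are given as [roll, pitch, yaw] about the fixed x, y, z axes, in that order (R = Rz(yaw) Ry(pitch) Rx(roll)).
In Python, from workcell import bot gives the robot as it stands.
- The arm moves only by the tool arm_command, never from a script. Its argument "series" is a list of rows, each a list of 4 numbers: the shift along the tool's x, y, z in m, then the turn about the tool's z in rad. A call has exactly 5 rows; each row is the pose to reach, as a shift and turn from the pose commanded when the call began, along the tool's axes at that moment; what a row does not reach only later rows make up. A row lasts 1/10 s, in which the tool goes at most 50 mm and 8.59 degrees, less where a joint would pass 70% of its speed; a pose out of reach is approached as far as the arm can. A call with a gripper value outside its range is refused whole. "hand" is the finger opening in m, from 0 to 0.0854, set as the call begins (left out, the last holds). The fingers move at their own pace and stop on an object; "grip_force" is the grip in N (left out, the last holds). Time passes only in rows, so rows that repeat a pose let the fingers close, or fill a call up. It gives the time, the measured TCP pose, the force, the opening and the grip force at its end, in the units of the state.
- bot.get_obs(): the state, without advancing time (a new reading comes with each control period).
- bot.camera(name): name is "side" or "top"; returns a dict with "color" (480x640x3 uint8, blue, green, red), "camera_matrix" (3x3 intrinsics, pixels), "xyz" and "orientation" of the camera in the world. Camera axes: x right, y up, looking along -z (the intrinsics and any distortion apply to the point x, -y, -z); pixel columns grow to the right and rows downward; lengths in m; the calibration is good to about 2 mm. A picture is of the moment at which its call begins. There is no depth.
- bot.job_done(): hands the job in; it is judged then, once.
Trained networks look in the newest picture that a camera, given by its name, has taken for a name from the list of things; names that differ only in an ending like _2 or _b are one class to them, and where a whole thing is asked for, a point or a joint stands for the part that bears it (a point fixed in the world has none). Each returns a list of dicts, best first, with "confidence" (0 to 1); they miss things now and then, are a little off and sometimes report something else, mostly with a low value. They report only what shows in the picture. A call takes as long as a camera call. They do not tell look-alikes from the thing itself.
- bot.find_in(camera, target): "location" ([column, row] in pixels, amid what is visible of it).
- bot.mark_of(camera, target): "location" ([column, row] in pixels: a listed point, or the origin of a listed thing).
The state is a dict: "time": time; "q": joint angles; "qd": joint speeds; "joint_efforts": joint torques, N m; "ee_pos": TCP position; "tcp_rot": TCP orientation; "wrist_force": force on the tool from outside, world axes, zero at the start; "torque": the same for the moment, N m; "opening": finger opening in m; "grasp_force": force on a finger pad.
Only numpy, scipy, OpenCV 4.12 (cv2) and the standard library are available. Lean on these libraries where they do the work, as an engineer would, in place of code of your own. Each camera call takes 0.05 s, during which the arm holds its last target. There are 200 camera calls.

TASK

Power up the grinding bench by pressing, in this order: tip the wide rocker on the power box fully over by pressing its raised half, push the extractor's big palm button fully in so that it stays in, then press the round key of the grinder's two-key pad fully down and let it spring back. Leave the narrow rocker and the square key alone. Only press: do not lift, tip or shove the loose pad or anything else on the bench.

Things in the scene. Friction and masses are not known exactly. Their poses are not given: they have to be found in the camera images.
- power_box: Fixed grey power box, 100 (its x) x 190 (its y) x 50 mm high, sockets in its front (-x) face. On its flat top stand two rockers: the wide main one at y = +45 mm, a narrow one at y = -50 mm, each 50 mm long along x, pivoting about a line along the box's y through x = 0, 59 mm above the table. Origin: centre of its underside; z up.
- main_rocker_raised (a point): Point to press on the wide rocker (46 mm wide): on the upper face of its raised far (+x of the box) half, in the middle of the width, 18 mm from the pivot line (the half is 25 mm long). It moves with the rocker; about 70 mm above the table before the press and 63 mm after.
- main_rocker (a joint): Tilt of the wide rocker in rad, 0 to 0.06 at the start: 0 = off (far half raised, sloping 23 degrees up away from the pivot; near half level), 0.4 = fully over (far half level). No spring: friction of 0.05 N m (about 3 N at the press point), it stays where it is left.
- socket_rocker (a joint): Tilt of the narrow rocker (18 mm wide), same mechanism and sense; starts near 0 (off). To be left alone.
- extractor_box: Fixed grey extractor control, 110 x 110 x 60 mm high, with one big black mushroom palm button, 56 mm across, in the middle of its top. Origin: centre of its underside; z up.
- palm_top (a point): Centre of the palm button's top face, moving with it: 90 mm above the table when out, 80 mm when fully in.
- palm_button (a joint): How far the palm button is pushed in, m, 0 to 0.0015 at the start: 0 = out, 0.010 = fully in. No spring: about 3 N of friction, it stays where it is left.
- pad: Loose two-key grinder pad, 75 (its x) x 130 (its y) x 42 mm high, 0.4 to 0.8 kg, on a rubber sole. Round key at y = +32 mm, small square key at y = -36 mm. Origin: centre of its underside; z up.
- round_top (a point): Centre of the top of the round black key (34 mm across), 58 mm above the table when up; moves with the key.
- round_key (a joint): How far the round key is down, m: 0 = up, 0.006 = fully down. A spring brings it back: 1.2 N to start, 4 N fully down.
- square_key (a joint): How far the square key (20 mm square, top 58 mm above the table) is down, m; same spring. To be left alone.
- screwdriver: Loose screwdriver about 180 mm long, lying in front of the power box. Origin: centre of its underside, about mid-length.
- tape: Loose tape measure, 45 x 62 x 34 mm, behind the power box. Origin: centre of its underside.
- cup: Loose red plastic cup, 115 mm high, 92 mm across the rim, in front of the extractor box. Origin: centre of its underside.
- jar: Loose small screw jar, 60 mm across, 65 mm high, behind the extractor box. Origin: centre of its underside.
- disc: Loose grinding disc lying flat, 110 mm across, 7 mm thick, in front of the pad. Origin: centre of its underside.
- oilcan: Loose tall rectangular oil can, 110 x 170 mm, 250 mm high, at the right side of the bench. Origin: centre of its underside.
- drill: Loose cordless drill lying on its side at the back, 74 mm high. Origin: on the table under the motor's front end.
- hammer: Loose hammer lying at the back right. Origin: on the table under its handle.
Mind the look-alikes: they are no part of the job. What is shaped like the power_box but orange is not meant.

How it is judged (in metres and radians):
On the way, in this order (a step that is already met when the one before it is completed fails the run):
1. the wide rocker is tipped over (value of joint main_rocker above 0.33 rad), for 0.1 s.
2. the palm button is pushed in (value of joint palm_button above 0.008 m), for 0.1 s.
3. the round key is pressed down (value of joint round_key above 0.0045 m), for 0.1 s.
At the end, for the whole second after the job is handed in: The wide rocker is over (above 0.33 rad), the palm button is in (above 8 mm), the round key is back up (below 1.5 mm), the narrow rocker (below 0.15 rad) and square key (below 1.5 mm) are off, and the pad lies level and still within 30 mm of where it was (value of joint main_rocker above 0.33 rad and value of joint palm_button above 0.008 m and value of joint each of round_key, square_key below 0.0015 m and value of joint socket_rocker below 0.15 rad and distance of pad from where it was at the start of the episode below 0.03 m and angle between pad's own z axis and vertical below 0.1 rad and linear speed of pad below 0.02 m/s); the robot touches nothing.
It fails at once if the palm button was pushed before the wide rocker was over (value of joint palm_button above 0.004 m and value of joint main_rocker below 0.3 rad).
It fails at once if the round key was pressed before the palm button was in (value of joint round_key above 0.003 m and value of joint palm_button below 0.007 m).
It fails at once if the narrow rocker or the square key was pressed (value of joint socket_rocker above 0.15 rad or value of joint square_key above 0.003 m).
It fails at once if the pad was lifted, tipped or shoved (height (world z) of pad above 0.012 m or angle between pad's own z axis and vertical above 0.2 rad or distance of pad from where it was at the start of the episode above 0.03 m).
It fails at once if a bystander was lifted, tipped or shoved more than 30 mm (distance of any of screwdriver, tape, cup, jar, disc, oilcan, drill, hammer from where it was at the start of the episode above 0.03 m).
It also fails if it takes over 53 s, if anything falls off the work surface, if the arm or the gripper's body presses on something with over 40 N, if the wrist force passes 120 N, or if a joint passes its speed limit or range.

## Working session

There is one attempt and no reset: what is moved stays moved. The work goes in short steps, Python scripts to look and compute and a tool call to move; the robot and the scene stay as the last step left them, time stands still between calls to the robot, and variables do not carry over. Pictures are saved under pics/ and viewed, at most 10 in all, crops included, and the job is handed in when it is done.

Besides the shell and the picture viewer there is one more tool, called after "Request:" by a JSON object that holds its "method" and its "body", one argument or row to a line. arm_command: Moves the arm, as the interface text tells. Its arguments: {"type":"object","properties":{"series":{"type":"array"},"hand":{"type":"number"},"grip_force":{"type":"number"}},"required":["series"]}

```bash
mkdir -p pics; cat > h.py <<'E'
import numpy as np, cv2
from scipy.spatial.transform import Rotation as R
from workcell import bot
def rot(o):
    return R.from_euler('xyz',o,degrees=True).as_matrix()
def to_z(c,px,z):
    K=np.array(c["camera_matrix"]); p=np.linalg.solve(K,[px[0],px[1],1.])
    d=rot(c["orientation"])@np.array([p[0],-p[1],-p[2]]); o=np.array(c["xyz"])
    return o+d*(z-o[2])/d[2]
def proj(c,P):
    p=rot(c["orientation"]).T@(np.array(P)-c["xyz"]); K=np.array(c["camera_matrix"])
    q=K@np.array([p[0],-p[1],-p[2]]); return q[:2]/q[2]
E
python3 - <<'E'
from h import *
T={'main_rocker_raised':.07,'palm_top':.09,'round_top':.058,'power_box':0,'extractor_box':0,'pad':0,'square_key':.058,'socket_rocker':.06,'cup':0,'oilcan':0}
for n in('top','side'):
    c=bot.camera(n); cv2.imwrite(f'pics/{n}0.png',c['color']); print(n,c['xyz'],c['orientation'],[k for k in c])
    for t,z in T.items():
        f=bot.find_in if t in('square_key','socket_rocker') else bot.mark_of
        for r in f(n,t)[:3]: print(t,round(r['confidence'],2),np.round(r['location']),to_z(c,r['location'],z).round(3))
o=bot.get_obs();print(o['time'],o['ee_pos'],o['tcp_rot'])
E
```

```text
top [ 0.40139241 -0.05615706  1.61571645] [  5.5657796    0.48809365 -91.68636009] ['color', 'camera_matrix', 'xyz', 'orientation']
main_rocker_raised 0.69 [ 90. 339.] [0.303 0.569 0.07 ]
main_rocker_raised 0.66 [161. 244.] [0.552 0.38  0.07 ]
palm_top 0.77 [312. 248.] [ 0.526 -0.027  0.09 ]
palm_top 0.48 [310. 250.] [ 0.523 -0.023  0.09 ]
round_top 0.63 [396. 264.] [ 0.481 -0.252  0.058]
power_box 0.9 [113. 336.] [0.305 0.532 0.   ]
power_box 0.88 [187. 249.] [0.542 0.325 0.   ]
extractor_box 0.92 [309. 251.] [ 0.527 -0.019  0.   ]
pad 0.68 [407. 270.] [ 0.466 -0.291  0.   ]
square_key 0.58 [312. 250.] [ 0.524 -0.026  0.058]
square_key 0.49 [424. 270.] [ 0.46  -0.326  0.058]
socket_rocker 0.53 [128. 338.] [0.302 0.47  0.06 ]
socket_rocker 0.46 [200. 244.] [0.548 0.276 0.06 ]
cup 0.77 [302. 296.] [0.402 0.005 0.   ]
oilcan 0.85 [521. 260.] [ 0.484 -0.61   0.   ]
side [-0.20599448 -1.20407455  1.35175575] [ 47.86934889  -0.38174836 -32.62826952] ['color', 'camera_matrix', 'xyz', 'orientation']
main_rocker_raised 0.62 [174. 180.] [0.302 0.571 0.07 ]
main_rocker_raised 0.43 [255. 183.] [0.551 0.391 0.07 ]
palm_top 0.7 [310. 242.] [ 0.539 -0.02   0.09 ]
palm_top 0.19 [307. 266.] [ 0.47  -0.111  0.09 ]
power_box 0.87 [179. 203.] [0.287 0.514 0.   ]
power_box 0.63 [260. 209.] [0.53 0.32 0.  ]
extractor_box 0.64 [389. 258.] [ 0.778 -0.149  0.   ]
extractor_box 0.61 [304. 263.] [ 0.515 -0.015  0.   ]
pad 0.76 [341. 320.] [ 0.481 -0.288 -0.   ]
pad 0.51 [338. 301.] [ 0.517 -0.218  0.   ]
socket_rocker 0.62 [187. 197.] [0.303 0.459 0.06 ]
cup 0.85 [267. 274.] [0.387 0.005 0.   ]
cup 0.44 [345. 212.] [0.789 0.133 0.   ]
oilcan 0.75 [406. 395.] [ 0.481 -0.602  0.   ]
1.1 [0.22914924 0.49997242 0.23130426] [ 1.79999162e+02 -2.43822103e-04  1.55377254e+02]
```

View pics/top0.png

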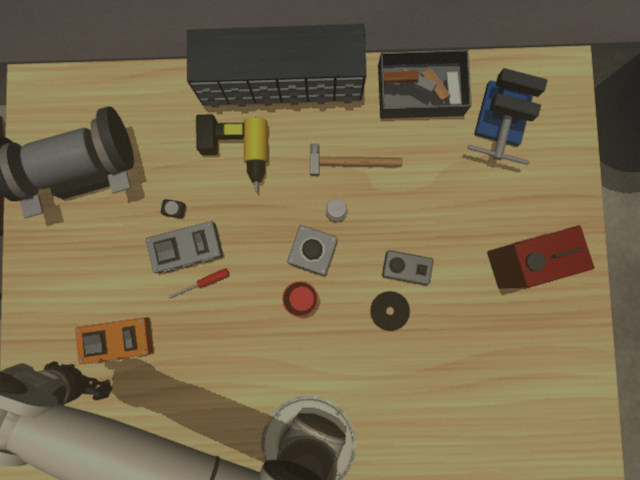

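View pics/side0.png

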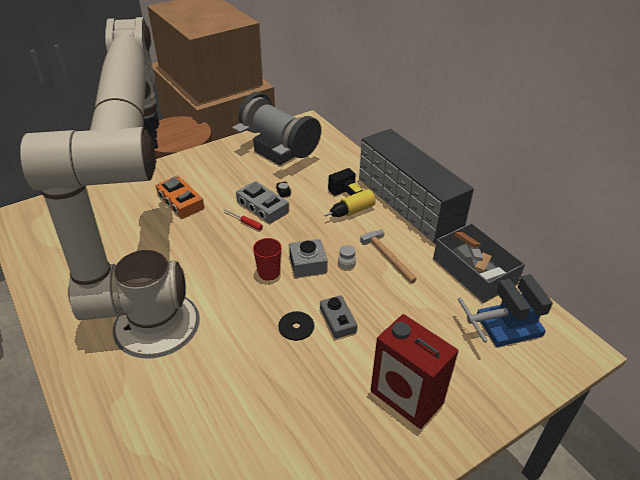

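The top image shows the grey power box at (184,247), with its wide rocker at (166,251) and narrow one at (200,243). The orange box at (113,340) is a look-alike. The palm button is at (312,249), the round key at (397,265) and the square key at (422,270). The main risks of confusion are:
- **Rocker:** orange wide rocker (92,343), grey narrow rocker (200,243)
- **Key:** square key (422,270)

I choose the grey wide rocker and will fit the poses from outlines.

```bash
cat > fit.py <<'E'
from h import *
c=bot.camera('top'); im=c['color']; hsv=cv2.cvtColor(im,cv2.COLOR_BGR2HSV)
m=((hsv[...,1]<70)).astype(np.uint8)
m=cv2.morphologyEx(m,cv2.MORPH_CLOSE,np.ones((5,5)))
n,l,st,ce=cv2.connectedComponentsWithStats(m)
s=4; big=cv2.resize(im[200:310,140:340],None,fx=s,fy=s,interpolation=cv2.INTER_CUBIC); big2=cv2.resize(im[200:310,360:460],None,fx=s,fy=s,interpolation=cv2.INTER_CUBIC)
def dot(P,col):
    p=proj(c,P)
    for b,x0 in((big,140),(big2,360)):
        cv2.circle(b,tuple(int(v) for v in (p-[x0,200]+.5)*s),3,col,-1)
for name,px,z,dims,pts in(('power',(184,262),.05,(.1,.19),{'main':(.0165,.045,.070),'nar':(0,-.05,.06)}),('extr',(298,235),.06,(.11,.11),{'palm':(0,0,.09)}),('pad',(410,268),.042,(.075,.13),{'round':(0,.032,.058),'sq':(0,-.036,.058)})):
    k=l[px[1],px[0]]
    cs,_=cv2.findContours((l==k).astype(np.uint8),cv2.RETR_EXTERNAL,cv2.CHAIN_APPROX_NONE)
    w=np.array([to_z(c,q[0],z)[:2] for q in max(cs,key=len)],np.float32)
    (x,y),(a,b),ang=cv2.minAreaRect(w*1000)
    if (a>b)!=(dims[0]>dims[1]): ang+=90
    ang=(ang+90)%180-90
    if abs(ang)>45 and dims[0]==dims[1]: ang-=90*np.sign(ang)
    print(name,st[k],round(x),round(y),round(a),round(b),'yaw',round(ang,1))
    M=R.from_euler('z',ang,degrees=True).as_matrix();O=np.array([x/1000,y/1000,0])
    for t,P in pts.items():
        W=O+M@np.array(P); print(t,W.round(3),proj(c,W).round()); dot(W,(0,255,0))
    for sx in(-.5,.5):
        for sy in(-.5,.5): dot(O+M@np.array([sx*dims[0],sy*dims[1],z]),(0,0,255))
cv2.imwrite('pics/a.png',big); cv2.imwrite('pics/b.png',big2)
cv2.imwrite('pics/ab.png',np.vstack([big,np.hstack([big2[:160*1],big2[160:320]])]) if 0 else cv2.resize(np.hstack([big,big2]),(800,293)))
E
python3 fit.py
```

```text
power [ 146  221   75   52 2603] 543 323 104 192 yaw 13.0
main [0.549 0.371 0.07 ] [164. 245.]
nar [0.554 0.275 0.06 ] [200. 242.]
extr [ 287  225   50   50 1623] 524 -27 109 109 yaw -20.3
palm [ 0.524 -0.027  0.09 ] [312. 249.]
pad [ 383  251   50   34 1258] 470 -286 129 73 yaw -12.2
round [ 0.477 -0.255  0.058] [397. 265.]
sq [ 0.463 -0.321  0.058] [422. 269.]
```

View pics/a.png

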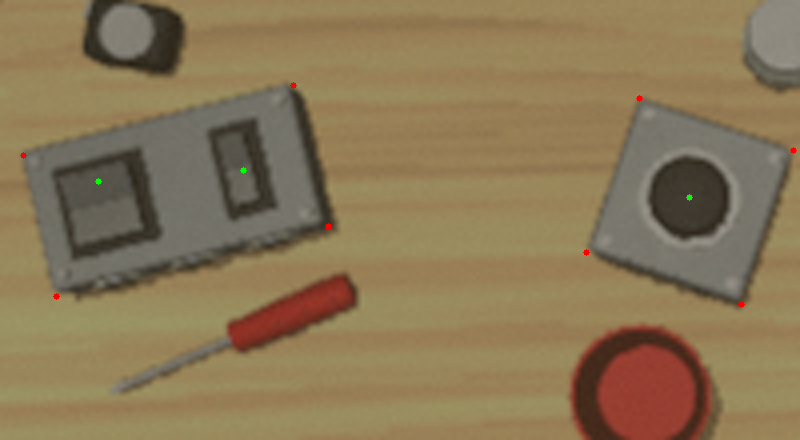

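View pics/b.png

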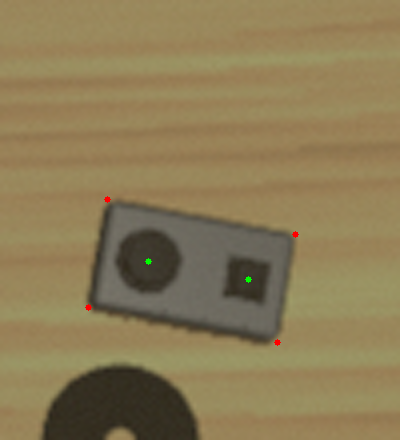

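The crops show the model dots landing on the raised half of the grey wide rocker (crop a, 98,181), the palm button centre (690,197), and the round key (crop b, 148,261). Box sizes match to 4 mm. The choice is confirmed.

```bash
cat > go.py <<'E'
import sys
from h import *
o=bot.get_obs(); M=rot(o['tcp_rot']); t=[float(v) for v in sys.argv[1:]]
print(o['time'],o['ee_pos'].round(4) if hasattr(o['ee_pos'],'round') else o['ee_pos'],np.round(o['tcp_rot'],2),'tool shift',(M.T@(np.array(t[:3])-o['ee_pos'])).round(4))
if len(t)>3:
    a=(t[3]-o['tcp_rot'][2]+90)%180-90; print('turn tool z',round(-np.radians(a),3))
E
python3 go.py .551 .372 .13 13
```

```text
1.15 [0.2292 0.5    0.2313] [180.     0.   155.37] tool shift [-0.3459  0.0177  0.1013]
turn tool z -0.657
```

Request:
{"method": "arm_command", "body": {
  "series": [
    [-0.03, 0, 0, -0.13],
    [-0.07, 0.005, 0, -0.26],
    [-0.11, 0.005, 0, -0.39],
    [-0.15, 0.01, 0, -0.52],
    [-0.19, 0.01, 0, -0.65]
  ],
  "hand": 0,
  "grip_force": 20
}}

```text
time: 1.65
ee_pos: [0.4075, 0.4294, 0.2312]
tcp_rot: [180.0, 0.0, -167.1]
wrist_force: [-1.0, 1.0, -1.0]
opening: 0.0125
grasp_force: 0.0
```

```bash
python3 go.py .551 .372 .13 13
```

```text
1.65 [0.4075 0.4294 0.2312] [ 1.7999e+02  1.0000e-02 -1.6706e+02] tool shift [-0.127  -0.088   0.1012]
turn tool z -0.001
```

Request:
{"method": "arm_command", "body": {
  "series": [
    [-0.03, -0.02, 0.01, 0],
    [-0.06, -0.04, 0.03, 0],
    [-0.1, -0.07, 0.06, 0],
    [-0.127, -0.088, 0.1, 0],
    [-0.127, -0.088, 0.1, 0]
  ]
}}

```text
time: 2.15
ee_pos: [0.5506, 0.3689, 0.1256]
tcp_rot: [-179.8, -0.3, -167.6]
wrist_force: [-0.8, -0.7, -0.3]
opening: -0.0002
grasp_force: 0.0
```

```bash
python3 go.py .551 .372 .08 13; python3 - <<'E'
from h import *
for n in('side','top'):
    c=bot.camera(n); im=c['color']; p=proj(c,[.551,.372,.1]); x,y=(int(v) for v in p)
    cv2.imwrite(f'pics/r_{n}.png',cv2.resize(im[y-50:y+50,x-65:x+65],None,fx=5,fy=5,interpolation=cv2.INTER_CUBIC)); print(p, proj(c,[.551,.372,.07]))
E
```

```text
2.15 [0.5506 0.3689 0.1256] [-179.84   -0.33 -167.56] tool shift [-0.0013  0.0031  0.0456]
turn tool z -0.01
[256.70725187 178.69221661] [257.21148441 185.23152981]
[160.45007609 243.14971003] [163.59039506 244.14873348]
```

View pics/r_side.png

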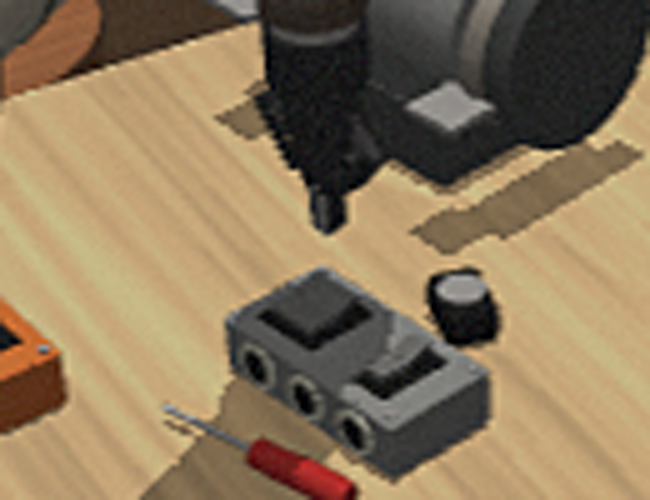

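The side crop shows the closed fingertip at (328,230) directly above the raised far half of the wide rocker at (325,285). I descend and press.

Request:
{"method": "arm_command", "body": {
  "series": [
    [0, 0.002, 0.015, 0],
    [0, 0.002, 0.03, 0],
    [0, 0.002, 0.045, 0],
    [0, 0.002, 0.05, 0],
    [0, 0.002, 0.05, 0]
  ]
}}

```text
time: 2.75
ee_pos: [0.5479, 0.3737, 0.0802]
tcp_rot: [-180.0, -0.1, -167.3]
wrist_force: [-0.8, 0.4, 0.9]
opening: -0.0001
grasp_force: 0.0
```

Request:
{"method": "arm_command", "body": {
  "series": [
    [0, 0, 0.004, 0],
    [0, 0, 0.008, 0],
    [0, 0, 0.012, 0],
    [0, 0, 0.014, 0],
    [0, 0, 0.014, 0]
  ]
}}

```text
time: 3.25
ee_pos: [0.5489, 0.3737, 0.0674]
tcp_rot: [180.0, 0.0, -167.4]
wrist_force: [0.8, 0.9, 0.7]
opening: 0.0002
grasp_force: 0.6
```

Request:
{"method": "arm_command", "body": {
  "series": [
    [0, 0, 0.001, 0],
    [0, 0, 0.002, 0],
    [0, 0, 0.003, 0],
    [0, 0, 0.004, 0],
    [0, 0, 0.004, 0]
  ]
}}

```text
time: 3.75
ee_pos: [0.5488, 0.3737, 0.0631]
tcp_rot: [-180.0, -0.0, -167.4]
wrist_force: [2.6, 0.6, 2.8]
opening: -0.0002
grasp_force: 1.2
```

Request:
{"method": "arm_command", "body": {
  "series": [
    [0, 0, 0.0005, 0],
    [0, 0, 0.001, 0],
    [0, 0, 0.0015, 0],
    [0, 0, 0.002, 0],
    [0, 0, 0.002, 0]
  ]
}}

```text
time: 4.25
ee_pos: [0.5489, 0.3738, 0.063]
tcp_rot: [180.0, 0.1, -167.4]
wrist_force: [-1.4, -1.7, 13.2]
opening: 0.0003
grasp_force: 6.6
```

Hard stop at 63.0 mm with the force rising to 13 N, so the rocker is fully over. I retreat and go to the palm button.

Request:
{"method": "arm_command", "body": {
  "series": [
    [0, 0, -0.03, 0],
    [0, 0, -0.07, 0],
    [0, 0, -0.1, 0],
    [0, 0, -0.12, 0],
    [0, 0, -0.12, 0]
  ]
}}

```text
time: 4.75
ee_pos: [0.5492, 0.3742, 0.1842]
tcp_rot: [179.9, 0.2, -167.4]
wrist_force: [-0.0, -0.0, 0.1]
opening: 0.0
grasp_force: 0.0
```

```bash
python3 go.py .524 -.027 .18; python3 - <<'E'
from h import *
for n in('side','top'):
    c=bot.camera(n)
    for r in bot.mark_of(n,'palm_top')[:1]: print(n,r['confidence'],r['location'],to_z(c,r['location'],.09))
    for r in bot.mark_of(n,'main_rocker_raised')[:2]: print(n,r['confidence'],r['location'],to_z(c,r['location'],.063))
    if n=='side': cv2.imwrite('pics/r2.png',cv2.resize(c['color'][160:230,225:300],None,fx=6,fy=6,interpolation=cv2.INTER_CUBIC))
E
```

```text
4.75 [0.5492 0.3742 0.1842] [ 179.91    0.18 -167.38] tool shift [ 0.1123 -0.386   0.0033]
side 0.57 [307.5, 242.7] [ 0.52879239 -0.01921291  0.09      ]
side 0.57 [254.1, 184.2] [0.54829572 0.39260194 0.063     ]
side 0.44 [281.8, 191.5] [0.61392828 0.29760595 0.063     ]
top 0.61 [313.6, 247.5] [ 0.52809339 -0.03229549  0.09      ]
top 0.76 [162.5, 243.9] [0.55244327 0.3768952  0.063     ]
top 0.72 [89.8, 336.3] [0.31062806 0.5720726  0.063     ]
```

View pics/r2.png

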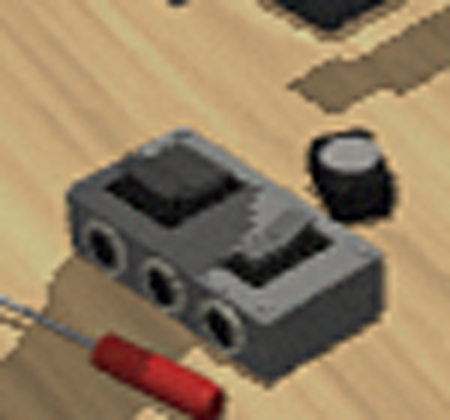

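The crop shows the wide rocker at (180,180) with its near half now raised and the narrow rocker at (280,235) unchanged. On to the palm button.

Request:
{"method": "arm_command", "body": {
  "series": [
    [0.011, -0.038, 0, 0],
    [0.024, -0.082, 0, 0],
    [0.037, -0.127, 0, 0],
    [0.05, -0.172, 0, 0],
    [0.063, -0.217, 0, 0]
  ]
}}

```text
time: 5.55
ee_pos: [0.5338, 0.1464, 0.1804]
tcp_rot: [-180.0, -0.1, -167.4]
wrist_force: [1.4, -0.2, 0.6]
opening: -0.0
grasp_force: 0.0
```

Request:
{"method": "arm_command", "body": {
  "series": [
    [0.013, -0.045, 0, 0],
    [0.025, -0.085, 0, 0],
    [0.036, -0.125, 0, 0],
    [0.046, -0.158, 0, 0],
    [0.05, -0.169, 0, 0]
  ]
}}

```text
time: 6.05
ee_pos: [0.5221, -0.0303, 0.1806]
tcp_rot: [-180.0, -0.1, -167.5]
wrist_force: [-0.4, 0.4, 0.3]
opening: -0.0
grasp_force: 0.0
```

```bash
python3 go.py .525 -.028 .1
```

```text
6.05 [ 0.5221 -0.0303  0.1806] [-1.7999e+02 -6.0000e-02 -1.6754e+02] tool shift [-0.0034  0.0016  0.0806]
```

Request:
{"method": "arm_command", "body": {
  "series": [
    [-0.002, 0.001, 0.02, 0],
    [-0.002, 0.001, 0.04, 0],
    [-0.002, 0.001, 0.06, 0],
    [-0.002, 0.001, 0.08, 0],
    [-0.002, 0.001, 0.085, 0]
  ]
}}

```text
time: 6.55
ee_pos: [0.5232, -0.0256, 0.0935]
tcp_rot: [179.9, -0.2, -167.4]
wrist_force: [0.2, 0.4, -0.3]
opening: -0.0
grasp_force: 0.0
```

Request:
{"method": "arm_command", "body": {
  "series": [
    [0, 0, 0.004, 0],
    [0, 0, 0.008, 0],
    [0, 0, 0.012, 0],
    [0, 0, 0.015, 0],
    [0, 0, 0.015, 0]
  ]
}}

```text
time: 7.05
ee_pos: [0.5248, -0.0262, 0.0814]
tcp_rot: [-180.0, 0.0, -167.4]
wrist_force: [0.2, 0.3, 0.5]
opening: 0.0003
grasp_force: 0.2
```

Request:
{"method": "arm_command", "body": {
  "series": [
    [0, 0, 0.0005, 0],
    [0, 0, 0.001, 0],
    [0, 0, 0.0015, 0],
    [0, 0, 0.002, 0],
    [0, 0, 0.002, 0]
  ]
}}

```text
time: 7.55
ee_pos: [0.5248, -0.0263, 0.0797]
tcp_rot: [-180.0, 0.0, -167.4]
wrist_force: [-0.4, 1.3, 4.8]
opening: 0.0001
grasp_force: 2.5
```

Request:
{"method": "arm_command", "body": {
  "series": [
    [0, 0, 0.0005, 0],
    [0, 0, 0.001, 0],
    [0, 0, 0.0015, 0],
    [0, 0, 0.0015, 0],
    [0, 0, 0.0015, 0]
  ]
}}

```text
time: 8.05
ee_pos: [0.5249, -0.0262, 0.0794]
tcp_rot: [-180.0, 0.1, -167.4]
wrist_force: [-4.4, 1.5, 14.8]
opening: -0.0
grasp_force: 7.2
```

Stop reached at about 79.5 mm with 15 N, so the button is fully in. Now the round key.

Request:
{"method": "arm_command", "body": {
  "series": [
    [0, 0, -0.03, 0],
    [0, 0, -0.06, 0],
    [0, 0, -0.08, 0],
    [0, 0, -0.09, 0],
    [0, 0, -0.09, 0]
  ]
}}

```text
time: 8.55
ee_pos: [0.525, -0.0263, 0.1686]
tcp_rot: [-180.0, 0.1, -167.4]
wrist_force: [0.1, 0.5, -0.5]
opening: 0.0
grasp_force: 0.0
```

```bash
python3 go.py .477 -.255 .14; python3 - <<'E'
from h import *
for n in('side','top'):
    c=bot.camera(n)
    for t,z in(('palm_top',.08),('round_top',.058),('pad',0)):
        for r in bot.mark_of(n,t)[:1]: print(n,t,r['confidence'],r['location'],to_z(c,r['location'],z))
E
```

```text
8.55 [ 0.525  -0.0263  0.1686] [-1.7997e+02  8.0000e-02 -1.6739e+02] tool shift [ 0.0968 -0.2126  0.0285]
side palm_top 0.46 [307.7, 244.8] [ 0.52971254 -0.01891737  0.08      ]
side round_top 0.62 [337.3, 300.5] [ 0.48559757 -0.25852823  0.058     ]
side pad 0.75 [343.4, 320.0] [ 0.4873897  -0.29234816  0.        ]
top round_top 0.7 [394.0, 266.8] [ 0.47201341 -0.24707523  0.058     ]
top pad 0.77 [408.1, 269.2] [ 0.46676305 -0.29326246  0.        ]
```

Request:
{"method": "arm_command", "body": {
  "series": [
    [0.017, -0.038, 0, 0],
    [0.035, -0.076, 0, 0],
    [0.054, -0.118, 0, 0],
    [0.073, -0.16, 0, 0],
    [0.09, -0.198, 0.01, 0]
  ]
}}

```text
time: 9.45
ee_pos: [0.4797, -0.2413, 0.1587]
tcp_rot: [-179.9, 0.1, -167.4]
wrist_force: [0.1, 0.3, -0.0]
opening: -0.0001
grasp_force: 0.0
```

Request:
{"method": "arm_command", "body": {
  "series": [
    [0.007, -0.015, 0.02, 0],
    [0.007, -0.015, 0.05, 0],
    [0.007, -0.015, 0.07, 0],
    [0.007, -0.015, 0.07, 0],
    [0.007, -0.015, 0.07, 0]
  ]
}}

```text
time: 9.95
ee_pos: [0.4763, -0.2552, 0.0881]
tcp_rot: [180.0, -0.0, -167.4]
wrist_force: [0.1, 0.5, 0.8]
opening: 0.0
grasp_force: 0.0
```

```bash
python3 go.py .477 -.255 .062; python3 - <<'E'
from h import *
c=bot.camera('side');cv2.imwrite('pics/k.png',cv2.resize(c['color'][255:345,290:390],None,fx=6,fy=6,interpolation=cv2.INTER_CUBIC))
E
```

```text
9.95 [ 0.4763 -0.2552  0.0881] [ 1.7999e+02 -2.0000e-02 -1.6738e+02] tool shift [-0.0007  0.      0.0261]
```

View pics/k.png

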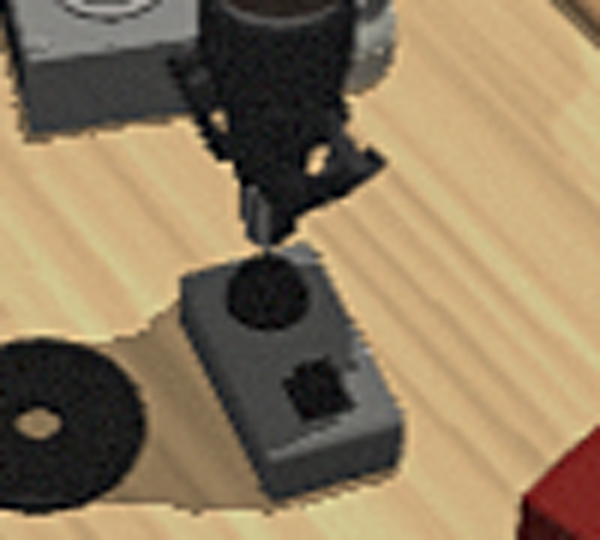

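The closed fingertip at (268,245) is straight above the round key (268,290), clear of the square key (318,385).

Request:
{"method": "arm_command", "body": {
  "series": [
    [0, 0, 0.012, 0],
    [0, 0, 0.024, 0],
    [0, 0, 0.027, 0],
    [0, 0, 0.03, 0],
    [0, 0, 0.03, 0]
  ]
}}

```text
time: 10.5
ee_pos: [0.4762, -0.2551, 0.0575]
tcp_rot: [180.0, -0.0, -167.4]
wrist_force: [0.3, 0.2, 0.3]
opening: -0.0001
grasp_force: 0.6
```

Request:
{"method": "arm_command", "body": {
  "series": [
    [0, 0, 0.002, 0],
    [0, 0, 0.004, 0],
    [0, 0, 0.005, 0],
    [0, 0, 0.006, 0],
    [0, 0, 0.006, 0]
  ]
}}

```text
time: 11.0
ee_pos: [0.4767, -0.2554, 0.0521]
tcp_rot: [-180.0, 0.0, -167.4]
wrist_force: [-0.1, 1.6, 3.7]
opening: 0.0001
grasp_force: 1.9
```

Request:
{"method": "arm_command", "body": {
  "series": [
    [0, 0, 0.0005, 0],
    [0, 0, 0.001, 0],
    [0, 0, 0.001, 0],
    [0, 0, 0.001, 0],
    [0, 0, 0.001, 0]
  ]
}}

```text
time: 11.5
ee_pos: [0.4767, -0.2554, 0.0519]
tcp_rot: [-180.0, 0.1, -167.4]
wrist_force: [-3.5, 1.9, 10.9]
opening: 0.0004
grasp_force: 5.4
```

Request:
{"method": "arm_command", "body": {
  "series": [
    [0, 0, -0.005, 0],
    [0, 0, -0.015, 0],
    [0, 0, -0.04, 0],
    [0, 0, -0.08, 0],
    [0, 0, -0.12, 0]
  ]
}}

```text
time: 12.0
ee_pos: [0.4758, -0.255, 0.1719]
tcp_rot: [179.9, -0.1, -167.4]
wrist_force: [0.7, -1.2, 0.9]
opening: -0.0003
grasp_force: 0.0
```

Request:
{"method": "arm_command", "body": {
  "series": [
    [0, 0, 0, 0],
    [0, 0, 0, 0],
    [0, 0, 0, 0],
    [0, 0, 0, 0],
    [0, 0, 0, 0]
  ]
}}

```text
time: 12.5
ee_pos: [0.476, -0.2551, 0.1696]
tcp_rot: [179.9, -0.1, -167.4]
wrist_force: [-0.8, 0.5, -0.1]
opening: -0.0002
grasp_force: 0.0
```

```bash
python3 - <<'E'
from h import *
c=bot.camera('side');cv2.imwrite('pics/end.png',cv2.resize(c['color'][160:345,220:400],None,fx=3.2,fy=3.2,interpolation=cv2.INTER_CUBIC))
E
```

```text
(no output)
```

View pics/end.png

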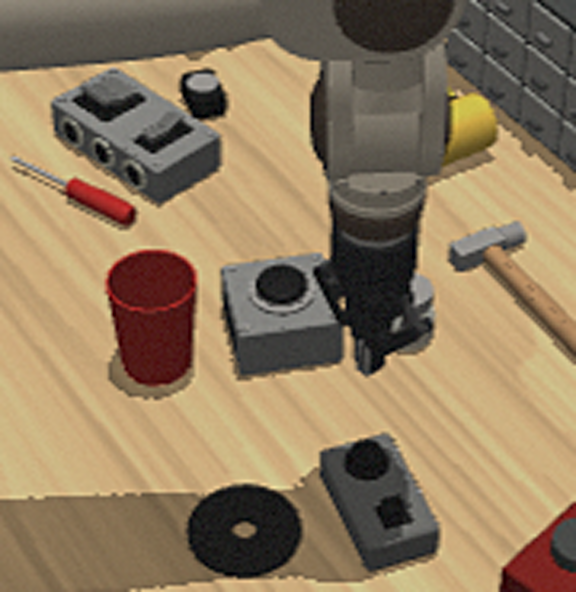

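The picture shows the wide rocker over (110,95), the palm button low (282,283), and the round key up again (367,458). The pad and bystanders are in place and the hand is clear.

```bash
python3 -c "
from workcell import bot
print(bot.job_done())"
```

```text
the job is handed in; nothing more can be done
None
```

I pressed the wide rocker, the palm button and the round key in that order, each to its hard stop, and handed the job in at about 12.5 s; the last picture shows the round key back up, the pad in place and the hand clear, but no verdict was returned.

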